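# Test the mushroom stop button and re-arm the machine

### The arm

A 6-joint arm with a two-finger parallel gripper is mounted at the origin on a cart in front of the work surface, level with it; the furniture and walls round the work are solid. World frame = base frame: x ahead of the robot, y to its left, z up, the work surface at z = 0. Lengths are in m, angles in rad, forces in N, time in s.
With the tool pointing down it reaches from about 0.3 to 0.775 m from the base axis. Payload 14.6 kg.
Tool frame: the origin (TCP) lies on the centre line of the jaws, within the pads' length; the fingertips stand 11 mm ahead of it and the grasp point (between the pads) lies 8 mm behind it; y points along the fingers, x is the direction in which the jaws open and shut, and the axes are right-handed (so a half turn about y gives the same grasp; the last joint's range is limited). The gripper opens to 94 mm and grips with 3 to 60 N. Pads are 16 mm wide; open, the fingers measure 119 mm over their backs; the gripper's body (75 mm by 177 mm) begins 78 mm behind the grasp point.
Start: joints at [1.109, 0.3, 1.521, -0, 1.321, -0.067], TCP at [0.212, 0.508, 0.216] pointing down, gripper open.
Joint ranges: [-3.03, 3.03], [-0.79, 2.21], [0.23, 2.52], [-1.04, 4.18], [0, 3.07], [-2.55, 2.55]. Speed limits (rad/s): [2.22, 2.22, 2.57, 3.14, 3.14, 3.14].

### API

Orientations are given as [roll, pitch, yaw] about the fixed x, y, z axes, in that order (R = Rz(yaw) Ry(pitch) Rx(roll)).
In Python, from station import ctrl, imaging gives the robot as it stands. The module is installed in compiled form; this text tells all that it offers.
- The arm moves only by the tool apply_moves, never from a script. Its argument "deltas" is a list of rows, each an object with "dp": the shift along the tool's x, y, z in m, a list of three; "roll": the turn about the tool's y in rad; "grip": the closure, from -1 (fully open) to 1 (shut). In form: [{"dp": [tx, ty, tz], "roll": roll, "grip": grip}, ...]. A call has 1 to 10 rows; each row shifts and turns the commanded pose from where the row before left it, along the tool's axes as they then stand; what a row does not reach is not made up. A row lasts 1/8 s, in which the tool goes at most 62.5 mm and 10.7 degrees, less where a joint would pass 70% of its speed; a pose out of reach is approached as far as the arm can. A call with a gripper value outside its range is refused whole. The fingers move at their own pace and stop on an object; "newtons" is the grip in N (left out, the last holds). Time passes only in rows, so rows that do not move let the fingers close. It gives the time, the measured TCP pose, the force and the opening at its end, in the units of the state.
- ctrl.get_obs(): the state, without advancing time (a new reading comes with each control period).
- imaging.camera(name): name is "side" or "top"; returns the picture (480x640x3 uint8, blue, green, red); there is no depth.
- imaging.camera_info(name): a dict with "K" (3x3 intrinsics, pixels), "D" ([k1, k2, p1, p2, k3] as OpenCV has them; the pictures are not rectified), "world_from_camera" (4x4, takes a point from camera to world coordinates). Camera axes: x right, y down, z forward; pixel columns grow to the right and rows downward; lengths in m; the calibration is good to about 2 mm. A picture is of the moment at which its call begins. camera_info takes no time and is no camera call.
- ctrl.hand_in(): hands the job in, once; it reports no verdict.
The state is a dict: "time_s": time; "qpos": joint angles; "joint_vel": joint speeds; "tau": joint torques, N m; "ee_pos": TCP position; "eef_rot": TCP orientation; "force": force on the tool from outside, world axes, zero at the start; "moment": the same for the moment, N m; "grip_width": finger opening in m.
Only numpy, scipy, OpenCV 4.12 (cv2) and the standard library are available. Lean on these libraries where they do the work, as an engineer would, in place of code of your own. Each camera call takes 0.05 s, during which the arm holds its last target. There are 200 camera calls.

### The job

Test the machine's stop button: press the mushroom head in until it latches and let go of it, then twist it clockwise by pushing on the side of its rib until it pops back out, and after that press the round reset button fully in and let it come back. Do it with the fingertips only: never pinch or squeeze the mushroom head, do not press the square start button, and leave the loose things on the bench where they stand.

Things in the scene. Friction and masses are not known exactly. Their poses are not given: they have to be found in the camera images.
- stop_station: fixed grey cast box under the mushroom stop button, 96 x 96 mm, 52 mm high, with a 7 mm high collar on top; origin at the centre of its underside; the button's vertical axis passes through it; x axis along the rib as found
- stop_top (a point): centre of the top of the mushroom's rib, on the button's axis, 103 mm above the bench when out; x axis along the rib; moves with the head. Head: black, 67 mm across; its top lies 14 mm below the rib's top at the middle, 19 mm near the rim. The rib stands upright across the middle: 52 mm long, 10 mm thick, rounded edges
- stop_button (a joint): how far the mushroom head is pressed in, m: 0 out, 0.010 at the bottom stop. Springy: about 2.5 N to start, 5 N near the bottom. Pressed past 0.008 it latches, and when let go stays in at 0.006 to 0.007
- stop_twist (a joint): twist of the mushroom head, rad: 0 at rest (rib as found), grows clockwise seen from above, stop at 1.3; anticlockwise it is blocked at 0. A light spring (0.02 at rest to 0.085 at the stop, N m) turns it back to 0 when let go. With the head latched in, twisting past 0.6 to 0.8 frees the latch and the head pops out
- reset_top (a point): centre of the top of the round reset button, a grey disc 29 mm across with its top 62 mm above the bench, standing 14 mm proud of a round collar on a fixed grey box 58 x 58 x 44 mm
- reset_button (a joint): how far the round reset button is pressed in, m: 0 out, 0.006 fully in; spring, 2.5 N to start, 5.5 N fully in; it does not latch
- start_top (a point): centre of the top of the square start button (not to be pressed), a grey square 28 x 28 mm with its top 62 mm above the bench, on a like box with a square collar; the two boxes may stand either way round
- start_button (a joint): how far the square start button is pressed in, m: 0 out, 0.006 fully in
- timer: loose kitchen-type timer 58 x 62 x 20 mm, a bystander; origin at the centre of its underside
- stopper: loose rubber stopper, 27 mm across, 25 mm high, a bystander; origin at the centre of its underside
- weight: loose brass weight 42 mm across, 46 mm high, a bystander; origin at the centre of its underside
- small_beaker: loose glass beaker 43 mm across, 57 mm high, a bystander; origin at the centre of its underside
Mind the look-alikes: they are no part of the job. Leave any purple look-alike of the part that bears start_top alone. What is shaped like the stop_station but orange is not meant.

How it is judged:
On the way, in this order (a step that is already met when the one before it is completed fails the run):
1. the mushroom head is latched: in by itself with the fingers off it, not yet twisted (value of joint stop_button above 0.0045 m and value of joint stop_twist below 0.2 rad and contact force between the fingers and stop_twist below 0.3 N), for 0.2 s.
2. the head is twisted clockwise while still in (value of joint stop_twist above 0.25 rad and value of joint stop_button above 0.003 m), for 0.02 s.
3. the head has popped out (value of joint stop_button below 0.002 m), for 0.1 s.
4. the round reset button is pressed in with the head out (value of joint reset_button above 0.0045 m and value of joint stop_button below 0.002 m), for 0.1 s.
At the end, for the whole second after the job is handed in: the mushroom head is out (within 1.5 mm) and turned back to rest (within 0.1 rad), the reset and start buttons are out (within 1 mm), after the head was latched, twisted free and the reset button pressed at least 4.5 mm, in that order (value of joint stop_button below 0.0015 m and value of joint stop_twist below 0.1 rad and value of joint each of reset_button, start_button below 0.001 m); the robot touches nothing.
It fails at once if the square start button is pressed (2.5 mm) (value of joint start_button above 0.0025 m).
It fails at once if the mushroom head is pinched or squeezed (over 30 N on it while twisted) (value of joint stop_twist above 0.1 rad and contact force between the fingers and stop_twist above 30 N).
It fails at once if a loose bystander is shifted or lifted by more than 25 mm (distance of any of timer, stopper, weight, small_beaker from where it was at the start of the episode above 0.025 m).
It also fails if it takes over 53 s, if anything falls off the work surface, if the arm or the gripper's body presses on something with over 40 N, if the wrist force passes 120 N, or if a joint passes its speed limit or range.

## Working session

There is one attempt and no reset: what is moved stays moved. The work goes in short steps, Python scripts to look and compute and a tool call to move; the robot and the scene stay as the last step left them, time stands still between calls to the robot, and variables do not carry over. Pictures are saved under pics/ and viewed, about 8 in all and at most 12, crops included, and the job is handed in when it is done.

Besides the shell and the picture viewer there is one more tool, called after "Request:" by a JSON object that holds its "op" and its "data". apply_moves: Moves the arm, as the interface text tells. Its arguments: {"type":"object","properties":{"deltas":{"type":"array"},"newtons":{"type":"number"}},"required":["deltas"]}

```bash
mkdir -p pics; python3 - <<'E'
from station import ctrl, imaging
import cv2
for n in("side","top"):
    cv2.imwrite(f"pics/{n}0.png",imaging.camera(n)); i=imaging.camera_info(n); print(n,i)
print(ctrl.get_obs())
E
```

```text
side {'K': array([[494.97062672,   0.        , 318.45875688],
       [  0.        , 494.97062672, 236.13078545],
       [  0.        ,   0.        ,   1.        ]]), 'D': array([-0.01652361,  0.        ,  0.        ,  0.        ,  0.        ]), 'world_from_camera': array([[-0.96533721, -0.11986037,  0.23185677,  0.35492774],
       [-0.26082721,  0.47586613, -0.83995273,  0.64125853],
       [-0.00965574, -0.87131218, -0.49063413,  0.50245341],
       [ 0.        ,  0.        ,  0.        ,  1.        ]])}
top {'K': array([[563.5553739 ,   0.        , 319.97459833],
       [  0.        , 563.5553739 , 237.84878023],
       [  0.        ,   0.        ,   1.        ]]), 'D': array([-0.14699022,  0.        ,  0.        ,  0.        ,  0.        ]), 'world_from_camera': array([[-0.00751443, -0.98462032,  0.17454613,  0.35127409],
       [-0.99993063,  0.00898211,  0.00762012, -0.0547221 ],
       [-0.00907071, -0.17447676, -0.98461951,  1.07909871],
       [ 0.        ,  0.        ,  0.        ,  1.        ]])}
{'time_s': 0.1, 'qpos': array([ 1.10938133e+00,  3.00388208e-01,  1.52149739e+00, -2.55807875e-05,
        1.32072614e+00, -6.66220982e-02]), 'joint_vel': array([ 0.00133174, -0.00093086, -0.00211761, -0.00023479,  0.00234267,
        0.00137475]), 'tau': array([-5.88285457e-04, -5.32648408e+01, -3.53275466e+01,  7.08730705e-02,
        2.35499628e-02, -9.11484358e-05]), 'ee_pos': array([0.21145977, 0.50748358, 0.2159672 ]), 'eef_rot': array([-1.57075321e+00,  1.01847082e-03,  1.17600979e+00]), 'force': array([-0.77680647, -0.37059978, -0.38218982]), 'moment': array([-0.00989319,  0.0014532 ,  0.00489535]), 'grip_width': 0.09409913262568924}
```

View pics/top0.png

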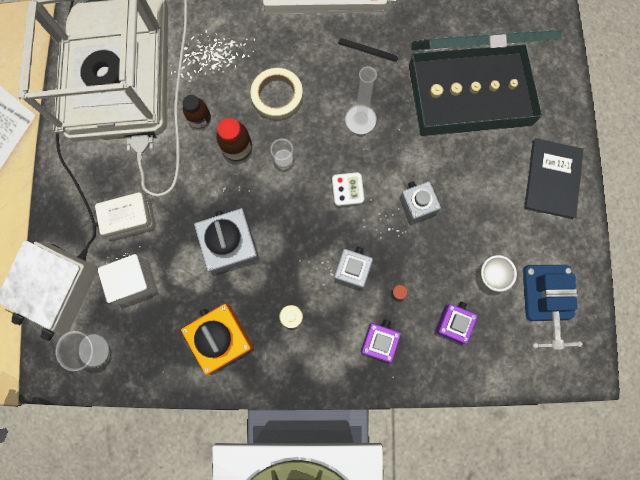

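View pics/side0.png

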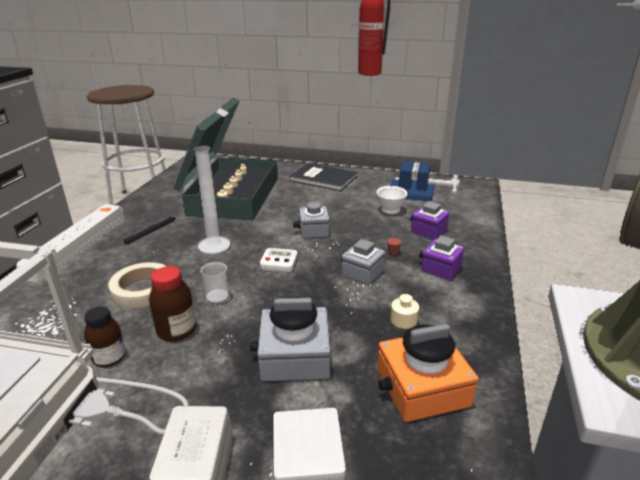

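Candidates in the top view:
- **Stop:** the grey box at (222,237) is the one I want. The orange one at (212,339) is the look-alike.
- **Reset:** the round button on the grey box at (421,200).
- **Start:** the square button on the grey box at (354,267), not to be pressed. The purple boxes at (381,342) and (459,323) are look-alikes.

The bystanders are the timer (348,189), stopper (400,292), weight (291,317) and beaker (282,152). Next is a close crop and measurement.

```bash
cat > h.py <<'E'
import numpy as np,cv2
from station import ctrl, imaging
def ray(n,uv):
    i=imaging.camera_info(n); T=i["world_from_camera"]
    p=cv2.undistortPoints(np.array([[uv]],float),i["K"],i["D"])[0,0]
    return T[:3,3],T[:3,:3]@np.array([*p,1.])
def onz(n,uv,z):
    o,d=ray(n,uv); return o+d*(z-o[2])/d[2]
def proj(n,P):
    i=imaging.camera_info(n); M=np.linalg.inv(i["world_from_camera"])
    return cv2.projectPoints(np.array(P,float).reshape(-1,1,3),cv2.Rodrigues(M[:3,:3])[0],M[:3,3],i["K"],i["D"])[0][:,0]
def tri(a,b):
    (o,d),(p,e)=ray("side",a),ray("top",b)
    s=np.linalg.lstsq(np.c_[d,-e],p-o,rcond=None)[0]
    A,B=o+d*s[0],p+e*s[1]; return (A+B)/2,np.linalg.norm(A-B)
E
python3 - <<'E'
from h import *
t=cv2.imread("pics/top0.png"); s=cv2.imread("pics/side0.png")
def crop(im,x,y,w,h,W,H): return cv2.resize(im[y:y+h,x:x+w],(W,H),interpolation=cv2.INTER_CUBIC)
a=crop(t,190,200,72,72,400,300*400//300) ; b=crop(t,395,172,54,54,400,400)
c=crop(s,245,285,96,72,400,300)[:200]; d=crop(s,285,190,64,48,400,300)[:200]
cv2.imwrite("pics/crop.png",np.vstack([np.hstack([a,b]),np.hstack([c,d])]))
# black head masks in both views
for n,im,(x,y,w,h) in(("top",t,(195,205,62,68)),("side",s,(262,290,62,42))):
    g=im[y:y+h,x:x+w].max(2); m=(g<75).astype(np.uint8)
    print(n)
    for c in cv2.findContours(m,0,1)[0]:
        if cv2.contourArea(c)>150:
            (cx,cy),ax,an=cv2.fitEllipse(c); print("black",cx+x,cy+y,ax,an,cv2.boundingRect(c),onz(n,(cx+x,cy+y),.086))
for k,P in dict(timer=(348,189),beaker=(282,160),weight=(291,317),start=(354,267)).items(): print(k,onz("top",P,.03))
E
```

```text
top
black 222.46294593811035 236.75578498840332 (31.18831443786621, 34.78438949584961) 65.01018524169922 (10, 15, 35, 35) [0.53092494 0.12858852 0.086     ]
black 227.8581085205078 218.37240505218506 (28.3931884765625, 60.66179656982422) 86.94805908203125 (0, 0, 62, 28) [0.56466619 0.1195212  0.086     ]
side
black 292.7249183654785 307.3509769439697 (40.444732666015625, 57.69347381591797) 86.55449676513672 (0, 0, 62, 41) [0.53408686 0.12850622 0.086     ]
timer [ 0.63211266 -0.10118788  0.03      ]
beaker [0.69179865 0.02615097 0.03      ]
weight [0.38890668 0.00816417 0.03      ]
start [ 0.48118484 -0.10995559  0.03      ]
```

View pics/crop.png

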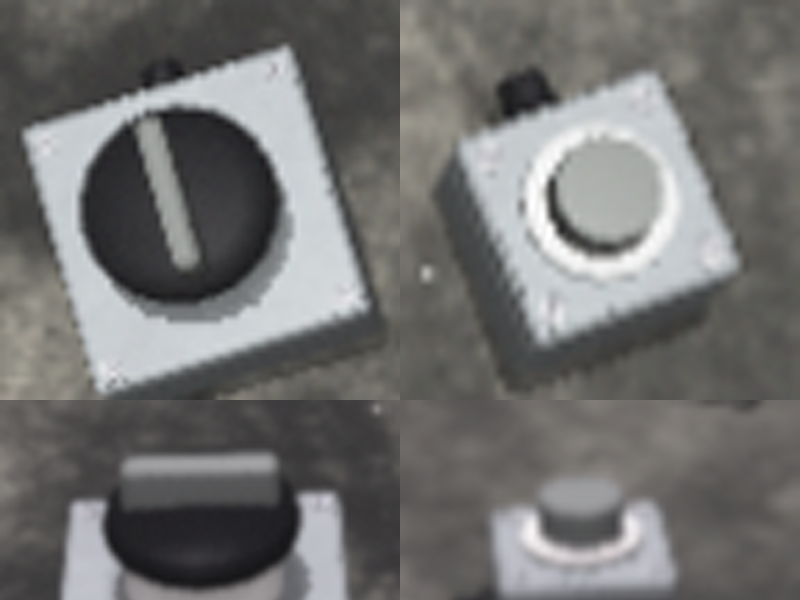

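```bash
python3 - <<'E'
from h import *
ct=lambda X,Y,k,x,y:((X+.5)/k-.5+x,(Y+.5)/k-.5+y)
T=lambda X,Y:ct(X,Y,400/72,190,200); S=lambda X,Y:ct(X,Y-400,400/96,245,285)
a,b=onz("top",T(148,118),.103),onz("top",T(186,268),.103)
print("rib top",a,b,(a+b)/2,np.linalg.norm(a-b),np.degrees(np.arctan2(*(a-b)[1::-1])))
e,f=onz("side",S(122,464),.103),onz("side",S(278,464),.103)
print("rib side",e,f,(e+f)/2,np.linalg.norm(e-f),np.degrees(np.arctan2(*(e-f)[1::-1])))
print("tri",tri(S(200,464),T(167,193)))
r=ct(610-400,190,400/54,395,172); q=ct(180,90,6.25,285,190)
print("reset",onz("top",r,.062),onz("side",q,.062),tri(q,r))
# box-top corners of stop z=.052
for p in((25,130),(288,45),(372,298),(100,393)): print(onz("top",T(*p),.052))
E
```

```text
rib top [0.55677425 0.1373542  0.103     ] [0.50798687 0.12392261 0.103     ] [0.53238056 0.13063841 0.103     ] 0.05060252861864292 15.392696740575609
rib side [0.55612961 0.14041957 0.103     ] [0.50749387 0.12793217 0.103     ] [0.53181174 0.13417587 0.103     ] 0.05021325337305679 14.399838631410171
tri (array([0.53279662, 0.13107106, 0.10055416]), np.float64(0.00015582264682141968))
reset [ 0.60675613 -0.23935089  0.062     ] [ 0.60822498 -0.23997144  0.062     ] (array([ 0.6073447 , -0.23920958,  0.06229908]), np.float64(0.0013073362575560421))
[0.56384302 0.18940244 0.052     ]
[0.59219663 0.10025509 0.052     ]
[0.50555876 0.07062954 0.052     ]
[0.47430627 0.16130216 0.052     ]
```

Measured:
- **Stop:** axis about (0.533, 0.131), rib at about 15.5°. Both views and the box corners agree.
- **Reset:** (0.607, -0.239).

The crop shows the rib on a black head on the grey box, and a round disc in a white collar on its own grey box, so the choices are right. Moving now.

Request:
{"op": "apply_moves", "data": {"deltas": [{"dp":[-0.0224,0,-0.0442],"roll":0,"grip":1},{"dp":[-0.0224,0,-0.0442],"roll":0,"grip":1},{"dp":[-0.0224,0,-0.0442],"roll":0,"grip":1},{"dp":[-0.0224,0,-0.0442],"roll":0,"grip":1},{"dp":[-0.0224,0,-0.0442],"roll":0,"grip":1},{"dp":[-0.0224,0,-0.0442],"roll":0,"grip":1},{"dp":[-0.0224,0,-0.0442],"roll":0,"grip":1},{"dp":[-0.0224,0,-0.0442],"roll":0,"grip":1},{"dp":[-0.0224,0,-0.0442],"roll":0,"grip":1},{"dp":[-0.0224,0,-0.0442],"roll":0,"grip":1}], "newtons": 5}}

```text
time_s: 1.35
ee_pos: [0.5342, 0.1295, 0.2162]
eef_rot: [-1.57, 0.0, 1.176]
force: [0.2, 0.7, 0.2]
grip_width: 0.0009
```

Request:
{"op": "apply_moves", "data": {"deltas": [{"dp":[0,0,0],"roll":0.18,"grip":1},{"dp":[0,0,0],"roll":0.18,"grip":1},{"dp":[0,0,0],"roll":0.18,"grip":1},{"dp":[0,0,0],"roll":0.18,"grip":1},{"dp":[0,0,0],"roll":0.18,"grip":1},{"dp":[0,0,0],"roll":0,"grip":1},{"dp":[0,0,0],"roll":0,"grip":1}]}}

```text
time_s: 2.22
ee_pos: [0.5333, 0.1309, 0.2163]
eef_rot: [-1.571, 0.0, 0.28]
force: [-0.4, -1.0, -0.3]
grip_width: 0.0003
```

Request:
{"op": "apply_moves", "data": {"deltas": [{"dp":[0,0.03,0],"roll":0,"grip":1},{"dp":[0,0.03,0],"roll":0,"grip":1},{"dp":[0,0.03,0],"roll":0,"grip":1},{"dp":[0,0.008,0],"roll":0,"grip":1},{"dp":[0,0,0],"roll":0,"grip":1}]}}

```text
time_s: 2.85
ee_pos: [0.5335, 0.1309, 0.1188]
eef_rot: [-1.571, 0.0, 0.277]
force: [-0.4, -0.6, 0.5]
grip_width: 0.0006
```

```bash
python3 - <<'E'
from h import *
s=imaging.camera("side"); t=imaging.camera("top")
a=cv2.resize(s[230:390,210:370],(400,400),interpolation=2); b=cv2.resize(t[180:280,170:270],(400,400),interpolation=2)
cv2.imwrite("pics/c2.png",np.hstack([a,b]))
E
```

```text
(no output)
```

View pics/c2.png

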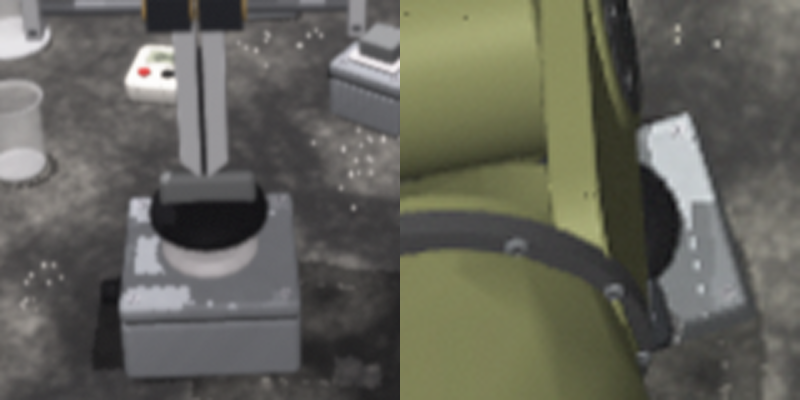

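The side crop shows the closed, tapered tips just above the rib's middle (at (205,175) in the crop). Pressing now.

Request:
{"op": "apply_moves", "data": {"deltas": [{"dp":[0,0.003,0],"roll":0,"grip":1},{"dp":[0,0.003,0],"roll":0,"grip":1},{"dp":[0,0.003,0],"roll":0,"grip":1},{"dp":[0,0.003,0],"roll":0,"grip":1},{"dp":[0,0.002,0],"roll":0,"grip":1},{"dp":[0,0,0],"roll":0,"grip":1},{"dp":[0,0,0],"roll":0,"grip":1}]}}

```text
time_s: 3.82
ee_pos: [0.5335, 0.1309, 0.1046]
eef_rot: [-1.571, -0.0, 0.276]
force: [1.5, 0.7, 4.2]
grip_width: 0.0004
```

Request:
{"op": "apply_moves", "data": {"deltas": [{"dp":[0,0.0006,0],"roll":0,"grip":1},{"dp":[0,0,0],"roll":0,"grip":1}]}}

```text
time_s: 4.08
ee_pos: [0.5336, 0.131, 0.1042]
eef_rot: [-1.571, -0.001, 0.276]
force: [0.4, -0.3, 6.3]
grip_width: 0.0004
```

Request:
{"op": "apply_moves", "data": {"deltas": [{"dp":[0,-0.004,0],"roll":0,"grip":1},{"dp":[0,-0.016,0],"roll":0,"grip":1},{"dp":[0,0,0],"roll":0,"grip":1},{"dp":[0,0,0],"roll":0,"grip":1},{"dp":[0,0,0],"roll":0,"grip":1}]}}

```text
time_s: 4.7
ee_pos: [0.5331, 0.1309, 0.1235]
eef_rot: [-1.571, 0.001, 0.276]
force: [-0.3, -0.2, 0.1]
grip_width: -0.0001
```

```bash
python3 - <<'E'
from h import *
s=imaging.camera("side"); cv2.imwrite("pics/s3.png",s)
s0=cv2.imread("pics/side0.png")
cv2.imwrite("pics/c3.png",np.hstack([cv2.resize(i[280:360,250:330],(400,400),interpolation=2) for i in(s0,s)]))
E
```

```text
(no output)
```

View pics/c3.png

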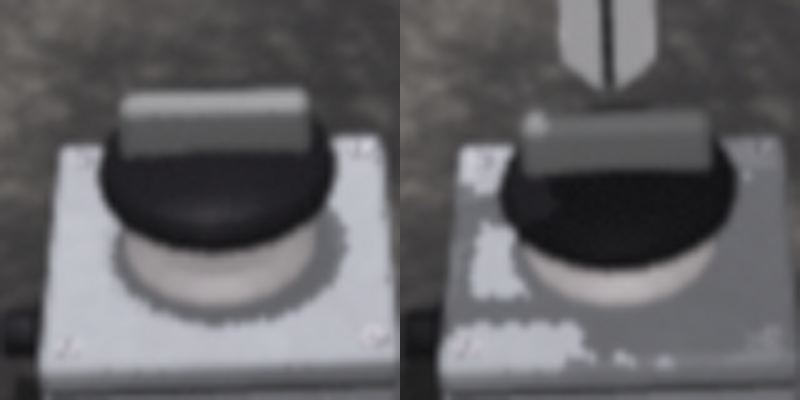

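The head sits about 4 px (around 6 mm) lower than before with the fingers off, so it is latched, and the rib is unturned. Next I'll go beside the rib's near end on its right (-y) side, with the tips 6–7 mm below the rib's top.

Request:
{"op": "apply_moves", "data": {"deltas": [{"dp":[-0.02,0,-0.019],"roll":0,"grip":1},{"dp":[0,0,0],"roll":0,"grip":1},{"dp":[0,0.0125,0],"roll":0,"grip":1},{"dp":[0,0.01,0],"roll":0,"grip":1},{"dp":[0,0,0],"roll":0,"grip":1},{"dp":[0,0,0],"roll":0,"grip":1}]}}

```text
time_s: 5.5
ee_pos: [0.5194, 0.1074, 0.1013]
eef_rot: [-1.571, 0.0, 0.276]
force: [0.1, 0.2, 0.0]
grip_width: 0.0008
```

Request:
{"op": "apply_moves", "data": {"deltas": [{"dp":[0,0,0.003],"roll":0,"grip":1},{"dp":[0,0,0.003],"roll":0,"grip":1},{"dp":[0,0,0.001],"roll":0,"grip":1},{"dp":[0,0,0],"roll":0,"grip":1}]}}

```text
time_s: 6.0
ee_pos: [0.5173, 0.1138, 0.1014]
eef_rot: [-1.571, 0.0, 0.276]
force: [-1.1, -3.6, 0.1]
grip_width: 0.0006
```

Request:
{"op": "apply_moves", "data": {"deltas": [{"dp":[-0.0011,0,0.0021],"roll":0.1,"grip":1},{"dp":[-0.0011,0,0.0021],"roll":0.1,"grip":1},{"dp":[-0.0011,0,0.0021],"roll":0.1,"grip":1},{"dp":[-0.0011,0,0.0021],"roll":0.1,"grip":1},{"dp":[0,0,0],"roll":0,"grip":1}]}}

```text
time_s: 6.62
ee_pos: [0.5118, 0.1216, 0.1013]
eef_rot: [-1.571, 0.001, -0.124]
force: [-2.2, -3.7, 2.3]
grip_width: 0.0004
```

Request:
{"op": "apply_moves", "data": {"deltas": [{"dp":[-0.0011,0,0.0021],"roll":0.1,"grip":1},{"dp":[-0.0011,0,0.0021],"roll":0.1,"grip":1},{"dp":[-0.0011,0,0.0021],"roll":0.1,"grip":1},{"dp":[-0.0011,0,0.0021],"roll":0.1,"grip":1},{"dp":[-0.0011,0,0.0021],"roll":0.1,"grip":1},{"dp":[0,0,0],"roll":0,"grip":1},{"dp":[0,0,0],"roll":0,"grip":1}]}}

```text
time_s: 7.5
ee_pos: [0.5098, 0.1331, 0.1013]
eef_rot: [-1.572, 0.001, -0.622]
force: [-4.8, -4.7, 2.4]
grip_width: 0.0004
```

```bash
python3 - <<'E'
from h import *
s=imaging.camera("side"); print(ctrl.get_obs()["force"])
cv2.imwrite("pics/c4.png",np.hstack([cv2.resize(i[280:360,250:330],(400,400),interpolation=2) for i in(cv2.imread("pics/s3.png"),s)]))
E
```

```text
[-3.99018768 -4.81481138  2.78308405]
```

View pics/c4.png

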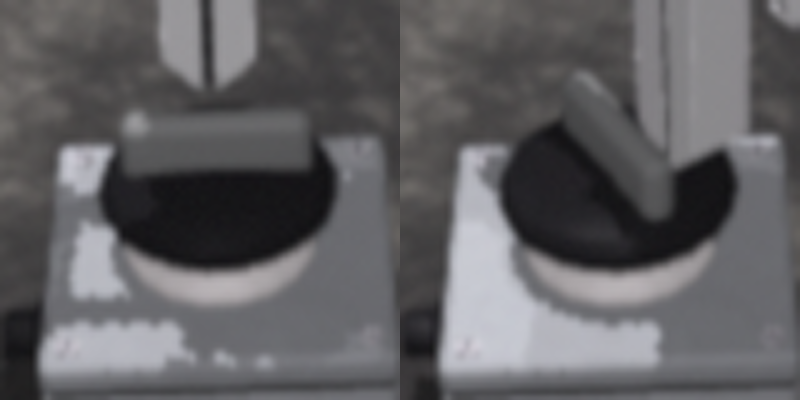

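At (600,150) the picture shows the rib twisted by about 0.85 rad with the head still low. The tip also reads about 2.4 N upward, so it may be holding the head down. I'll twist a little further, then ease the tip up.

Request:
{"op": "apply_moves", "data": {"deltas": [{"dp":[-0.0011,0,0.0021],"roll":0.1,"grip":1},{"dp":[-0.0011,0,0.0021],"roll":0.1,"grip":1},{"dp":[0,0,0],"roll":0,"grip":1}]}}

```text
time_s: 7.92
ee_pos: [0.5106, 0.1378, 0.1013]
eef_rot: [-1.572, 0.001, -0.823]
force: [-5.0, -4.0, 3.1]
grip_width: 0.0009
```

Request:
{"op": "apply_moves", "data": {"deltas": [{"dp":[0,-0.001,0],"roll":0,"grip":1},{"dp":[0,-0.001,0],"roll":0,"grip":1},{"dp":[0,0,0],"roll":0,"grip":1}]}}

```text
time_s: 8.3
ee_pos: [0.5106, 0.1377, 0.1033]
eef_rot: [-1.572, 0.001, -0.822]
force: [-4.9, -5.0, 1.9]
grip_width: 0.0005
```

```bash
python3 - <<'E'
from h import *
s=imaging.camera("side"); print(ctrl.get_obs()["force"])
cv2.imwrite("pics/c5.png",np.hstack([cv2.resize(i[280:360,250:330],(400,400),interpolation=2) for i in(cv2.imread("pics/s3.png"),s)]))
E
```

```text
[-4.52781089 -5.0391175   2.93946173]
```

View pics/c5.png

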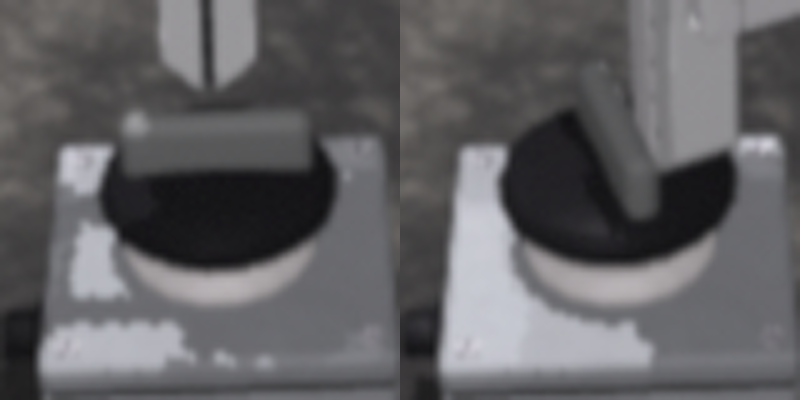

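The head rises with the tip (its lower edge went from 268 to 263 in the crop). So the latch is free, and friction is holding the head against the tip. Lifting away lets it out.

Request:
{"op": "apply_moves", "data": {"deltas": [{"dp":[0,-0.002,-0.0005],"roll":0,"grip":1},{"dp":[0,-0.002,-0.0005],"roll":0,"grip":1},{"dp":[0,-0.002,-0.0005],"roll":0,"grip":1},{"dp":[0,-0.003,0],"roll":0,"grip":1},{"dp":[0,-0.03,0],"roll":0,"grip":1},{"dp":[0,-0.05,0],"roll":0,"grip":1},{"dp":[0,0,0],"roll":0,"grip":1},{"dp":[0,0,0],"roll":0,"grip":1}]}}

```text
time_s: 9.35
ee_pos: [0.5099, 0.1371, 0.192]
eef_rot: [-1.57, 0.0, -0.823]
force: [-0.7, 0.7, -0.4]
grip_width: 0.0005
```

```bash
python3 - <<'E'
from h import *
s=imaging.camera("side"); o=ctrl.get_obs(); print(o["force"],o["ee_pos"],o["eef_rot"],o["qpos"])
cv2.imwrite("pics/c6.png",np.hstack([cv2.resize(i[280:360,250:330],(400,400),interpolation=2) for i in(cv2.imread("pics/side0.png"),s)]))
y=o["eef_rot"][2];R=np.array([[np.cos(y),-np.sin(y)],[np.sin(y),np.cos(y)]])
print(R.T@(np.array([.607,-.239])-o["ee_pos"][:2]))
E
```

```text
[ 0.28417075 -0.12767534 -0.67492748] [0.50969343 0.13693334 0.19145504] [-1.57151658e+00  7.61450218e-04 -8.23283365e-01] [1.92924160e-01 2.73072488e-01 1.61529715e+00 2.82058115e-04
 1.25423629e+00 1.01611931e+00]
[ 0.34185334 -0.18420297]
```

View pics/c6.png

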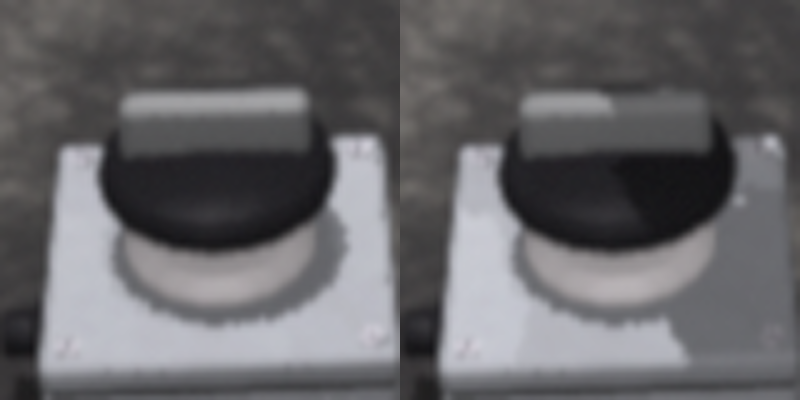

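The head is out and the rib is back at rest, identical to the start picture. Now the round reset button.

Request:
{"op": "apply_moves", "data": {"deltas": [{"dp":[0.0488,0,-0.0263],"roll":0,"grip":1},{"dp":[0.0488,0,-0.0263],"roll":0,"grip":1},{"dp":[0.0488,0,-0.0263],"roll":0,"grip":1},{"dp":[0.0488,0,-0.0263],"roll":0,"grip":1},{"dp":[0.0488,0,-0.0263],"roll":0,"grip":1},{"dp":[0.0488,0,-0.0263],"roll":0,"grip":1},{"dp":[0.0488,0,-0.0263],"roll":0,"grip":1},{"dp":[0,0,0],"roll":0,"grip":1},{"dp":[0,0,0],"roll":0,"grip":1}]}}

```text
time_s: 10.52
ee_pos: [0.6066, -0.2383, 0.1911]
eef_rot: [-1.571, 0.002, -0.824]
force: [0.1, 0.3, -0.0]
grip_width: 0.0005
```

Request:
{"op": "apply_moves", "data": {"deltas": [{"dp":[0,0.04,0],"roll":0,"grip":1},{"dp":[0,0.04,0],"roll":0,"grip":1},{"dp":[0,0.03,0],"roll":0,"grip":1},{"dp":[0,0,0],"roll":0,"grip":1},{"dp":[0,0,0],"roll":0,"grip":1}]}}

```text
time_s: 11.15
ee_pos: [0.6076, -0.2384, 0.084]
eef_rot: [-1.57, -0.002, -0.823]
force: [0.3, 0.0, -0.8]
grip_width: 0.0004
```

```bash
python3 - <<'E'
from h import *
s=imaging.camera("side"); print(ctrl.get_obs()["ee_pos"])
cv2.imwrite("pics/c7.png",cv2.resize(s[160:240,265:365],(500,400),interpolation=2))
E
```

```text
[ 0.60768154 -0.23865707  0.08426263]
```

View pics/c7.png

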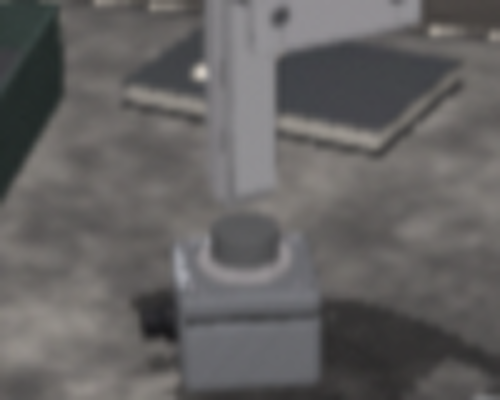

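The tips at (243,195) are centred over the round disc at (245,230). Pressing.

Request:
{"op": "apply_moves", "data": {"deltas": [{"dp":[0,0.008,0],"roll":0,"grip":1},{"dp":[0,0.003,0],"roll":0,"grip":1},{"dp":[0,0.003,0],"roll":0,"grip":1},{"dp":[0,0.0025,0],"roll":0,"grip":1},{"dp":[0,0,0],"roll":0,"grip":1},{"dp":[0,0,0],"roll":0,"grip":1}]}}

```text
time_s: 11.95
ee_pos: [0.6073, -0.239, 0.0672]
eef_rot: [-1.57, -0.001, -0.824]
force: [-2.2, 2.1, 12.1]
grip_width: 0.0005
```

At 12 N it is on its bottom stop. I'll hold briefly and release upward.

Request:
{"op": "apply_moves", "data": {"deltas": [{"dp":[0,0,0],"roll":0,"grip":1},{"dp":[0,-0.01,0],"roll":0,"grip":1},{"dp":[0,-0.05,0],"roll":0,"grip":1},{"dp":[0,-0.05,0],"roll":0,"grip":1},{"dp":[0,0,0],"roll":0,"grip":1},{"dp":[0,0,0],"roll":0,"grip":1},{"dp":[0,0,0],"roll":0,"grip":1},{"dp":[0,0,0],"roll":0,"grip":1}]}}

```text
time_s: 12.95
ee_pos: [0.6066, -0.2388, 0.1747]
eef_rot: [-1.572, 0.002, -0.824]
force: [-0.1, -0.8, -0.1]
grip_width: 0.0007
```

```bash
python3 - <<'E'
from h import *
cv2.imwrite("pics/end.png",imaging.camera("side")); o=ctrl.get_obs(); print(o["force"],o["ee_pos"])
E
```

```text
[-0.25794847  0.1427725  -0.03813504] [ 0.60671269 -0.2387594   0.17499977]
```

View pics/end.png

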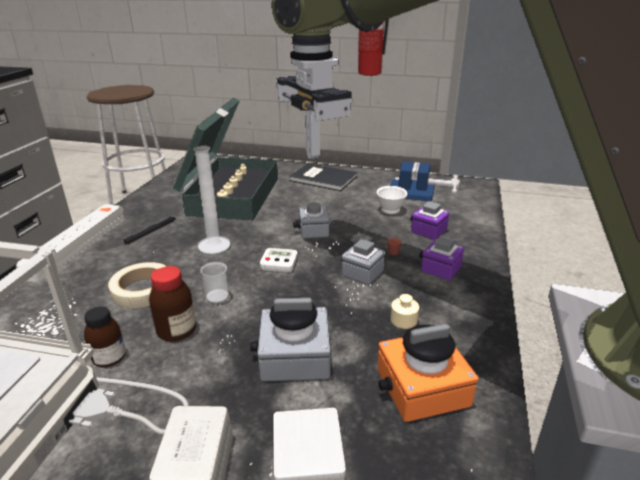

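The mushroom head (293,315), the reset (314,210) and the start (363,250) are all out. The timer, stopper, weight and beaker stand where they were, and the arm is clear.

```bash
python3 -c "
from station import ctrl
print(ctrl.hand_in())"
```

```text
the job is handed in; nothing more can be done
None
```

I ran the whole stop-button test in the required order and handed it in at about 13 s of the 53 s allowed. No verdict is reported on hand-in.

- **Latch:** I pressed the mushroom head with closed fingertips to about 10 mm (6.3 N). With the fingers off it, the picture showed it staying about 6 mm in, with the rib unturned.
- **Twist:** I pushed the side of the rib clockwise to about 1.05 rad, with sideways readings of about 7 N or less. It did not pop out on its own at first, because friction from the fingertip held it down. It came out as I eased the tip up, and the picture showed the rib back at rest.
- **Reset:** I pressed the round button onto its bottom stop (12 N) and released it.

In the last picture the mushroom head, reset and start buttons are all out. The bystanders are where they were, and the arm is clear with a force reading of about zero. None of the final checks failed. The joint values can't be read directly, so these results rest on the pictures, forces and tool heights.

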